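Zero a paint-thickness gauge and hold it on the marked spot of a steel arm

ROBOT

A 6-joint arm with a two-finger parallel gripper is mounted at the origin on the work surface. World frame = base frame: x ahead of the robot, y to its left, z up, the work surface at z = 0. Lengths are in m, angles in rad, forces in N, time in s.
With the tool pointing down it reaches from about 0.3 to 0.875 m from the base axis. Payload 6.4 kg.
Tool frame: the origin (TCP) lies midway between the tips of the shut fingers; the grasp point (between the pads) lies 19 mm behind it; x points along the fingers, y is the direction in which the jaws open and shut, and the axes are right-handed (so a half turn about x gives the same grasp; the last joint's range is limited). The gripper opens to 85 mm and grips with 20 to 120 N. Pads are 22 mm wide; open, the fingers measure 114 mm over their backs; the gripper's body (76 mm by 85 mm) begins 54 mm behind the grasp point. The pads swing forward as they close: fully open they stand 13 mm farther back than shut.
Start: joints at [-1.396, 0.181, 1.607, -0, 1.354, -0.206], TCP at [0.214, -0.534, 0.231] pointing down, gripper open.
Joint ranges: [-2.99, 2.99], [-0.89, 2.07], [0.3, 2.58], [-1.14, 4.28], [0, 2.63], [-3.12, 3.12]. Speed limits (rad/s): [2.57, 2.57, 3.01, 3.14, 3.14, 3.14].

INTERFACE

Orientations are given as a unit quaternion [w, x, y, z].
In Python, from bench import ctrl gives the robot as it stands.
- The arm moves only by the tool step_arm, never from a script. Its argument "motion" is a list of rows, each a list of 7 numbers: the shift along the tool's x, y, z in mm, then the turn, a rotation vector about the tool's x, y, z in degrees, then the closure in counts, from 0 (fully open) to 255 (shut). In form: [[tx, ty, tz, rx, ry, rz, hand], ...]. A call has 1 to 10 rows; each row is the pose to reach, as a shift and turn from the pose commanded when the call began, along the tool's axes at that moment; what a row does not reach only later rows make up. A row lasts 1/8 s, in which the tool goes at most 62.5 mm and 10.7 degrees, less where a joint would pass 70% of its speed; a pose out of reach is approached as far as the arm can. A call with a gripper value outside its range is refused whole. The fingers move at their own pace and stop on an object; the grip force is fixed at half the most. Time passes only in rows, so rows that repeat a pose let the fingers close. It gives the time, the measured TCP pose, the force and the opening at its end, in the units of the state.
- ctrl.get_obs(): the state, without advancing time (a new reading comes with each control period).
- ctrl.camera(name): name is "scene" or "top"; returns (picture, depth): 384x512x3 uint8, red, green, blue; 384x512 float32, m along the optical axis (not along the pixel's ray), 0 where there is no reading.
- ctrl.camera_info(name): a dict with "fx", "fy", "cx", "cy" (pixels), "dist_coeffs" ([k1, k2, p1, p2, k3] as OpenCV has them; the pictures are not rectified), "T" (4x4, takes a point from camera to world coordinates). Camera axes: x right, y down, z forward; pixel columns grow to the right and rows downward; lengths in m; the calibration is good to about 2 mm. A picture is of the moment at which its call begins. camera_info takes no time and is no camera call.
- ctrl.hand_in(): hands the job in, once; it reports no verdict.
The state is a dict: "time_s": time; "q": joint angles; "dq": joint speeds; "joint_efforts": joint torques, N m; "eef_pos": TCP position; "eef_rot": TCP orientation; "wrist_force": force on the tool from outside, world axes, zero at the start; "torque": the same for the moment, N m; "opening": opening from 0.0 (shut) to 1.0 (fully open).
Only numpy, scipy, OpenCV 4.12 (cv2) and the standard library are available. Lean on these libraries where they do the work, as an engineer would, in place of code of your own. Each camera call takes 0.05 s, during which the arm holds its last target. There are 200 camera calls.

TASK

Check the paint on the black steel arm: lift the pen-shaped paint-thickness gauge out of its bench rest and zero it first, holding it upright with its sprung tip pressed on the middle of the bare steel disc for about a second. Then press the tip lightly inside the yellow ring on the sloping forearm, the gauge square to the painted face, the tip sprung part of the way in but not hard on its stop, and finish still gripping the gauge and holding it there. Press gently so that the clamped elbow and the disc do not shift, and leave everything else on the bench where it lies.

Things in the scene. Friction and masses are not known exactly. Their poses are not given: they have to be found in the camera images.
- gauge_grip (a point): Point to grip on the pen gauge: on its long axis, 90 mm above the end of its relaxed tip, 40 mm below its flat top. The gauge is a dark grey box with orange edges, 30 mm along own x, 22 mm along own y, 130 mm long in all, 0.06 to 0.13 kg. Own z runs along it, away from the tip; a small display faces own -y. It starts upright in the bench rest
- tip_end (a point): Centre of the flat end of the gauge's brass tip; it moves with the tip. The tip, 9 mm across, sticks 11 mm out of a round aluminium nose (18 mm across, 14 mm long) under the gauge's 105 mm body. Own z points up the gauge, from the tip to the body
- gauge_tip (a joint): How far the spring-loaded tip is pushed into the gauge, m: 0 relaxed, 0.008 hard on its stop. The spring starts to yield at 1.5 N and takes 0.6 N more per mm: 3.3 N at 3 mm, 6.3 N at the stop. A reading counts with the tip between about 2 and 7 mm in; 3 to 5 mm is the usual push
- rest: Bench rest, fixed: grey and black block 80 mm (own x) by 66 mm (own y), 50 mm high, origin at the centre of its underside. The gauge stands in a pocket in its middle, own x along the rest's x, its tip 5 mm above the bench and its upper 85 mm clear of the rest; pull it straight up 50 mm or more to free it
- disc_top (a point): Centre of the upper face of the bare steel zero disc, a loose bright disc 58 mm across and 10 mm thick, 0.2 kg, lying on the bench; own z points up
- ring_spot (a point): Centre of the yellow painted ring (inner 24 mm, outer 30 mm across) on the upper face of the black forearm: the spot to measure. Own z points out of the face, square to it; own x runs along the forearm up to its elbow, whose pin is 150 mm away. Within 100 mm of the ring nothing rises above that face
- stand: Fixed foot plate (170 by 130 mm) and upright of the black steel arm, origin on the bench under the upright; the elbow's pin is 187 mm above it. At yaw 0 the forearm runs to -x (to the robot) and slopes down that way. The forearm is a box section 50 mm wide, 40 mm deep, 325 mm from pin to end; nothing stands higher than 10 mm over the plane of its upper face
- forearm (a joint): Slope of the forearm below level, rad. The elbow is clamped: it stays where it is under light pushes and gives way only at about 50 N pressed on the ring
- bone_arm: Bystander: cream plaster bones of an arm, about 660 mm long, lying along own x, 45 mm high
- die_grinder: Bystander: black and silver air die grinder lying, 230 mm along own x, 42 mm high
- pliers: Bystander: pliers with red-brown handles lying, 170 mm, 16 mm high
- marker: Bystander: black marker pen lying, 140 mm, 20 mm high
- file: Bystander: flat file with a wooden handle lying, 310 mm, 22 mm high
- pencil: Bystander: white propelling pencil lying, 140 mm, 10 mm high
Things that resemble listed ones, but are neither listed nor needed, are in the scene too. Several things look just like the part that bears gauge_grip: the one meant starts nearest to the robot's base.

How it is judged:
On the way:
1. the gauge, gripped and upright (within 8 degrees), has its tip pressed in by 1.5 to 7.6 mm within 15 mm of the middle of the bare steel disc for 0.6 s (distance between tip_end and disc_top below 0.015 m and angle between gauge_grip's own z axis and vertical below 0.14 rad and contact force between gauge and zero_disc above 1.2 N and value of joint gauge_tip between 0.0015 and 0.0076 m and contact force between gauge and the fingers above 2 N), for 0.6 s.
At the end, for the whole second after the job is handed in: The gauge is still gripped and at rest, its tip's end within 8 mm of the ring's centre, its axis within 8 degrees of square to the painted face, the tip sprung in by 1.5 to 7.6 mm with 1.2 to 10 N on the forearm; the ring has shifted less than 6 mm and the disc less than 25 mm since the start (distance between tip_end and ring_spot below 0.008 m and angle between the z axis of gauge_grip and the z axis of ring_spot, either way round below 0.14 rad and contact force between gauge and stand between 1.2 and 10 N and value of joint gauge_tip between 0.0015 and 0.0076 m and contact force between gauge and the fingers above 2 N and linear speed of gauge below 0.01 m/s and distance of ring_spot from where it was at the start of the episode below 0.006 m and distance of disc_top from where it was at the start of the episode below 0.025 m); the arm keeps its last pose, push and grip.
It fails at once if the gauge is pressed or knocked on the steel arm or the disc with more than 25 N (contact force between gauge and stand above 25 N or contact force between gauge and zero_disc above 25 N).
It fails at once if the steel arm's forearm is shifted by 10 mm or the disc by 25 mm (distance of ring_spot from where it was at the start of the episode above 0.01 m or distance of disc_top from where it was at the start of the episode above 0.025 m).
It fails at once if another thing on the bench is moved by more than 20 mm (distance of any of bone_arm, die_grinder, pliers, marker, file, pencil from where it was at the start of the episode above 0.02 m).
It also fails if it takes over 51 s, if anything falls off the work surface, if the arm or the gripper's body presses on something with over 40 N, if the wrist force passes 120 N, or if a joint passes its speed limit or range.

## Working session

There is one attempt and no reset: what is moved stays moved. The work goes in short steps, Python scripts to look and compute and a tool call to move; the robot and the scene stay as the last step left them, time stands still between calls to the robot, and variables do not carry over. Pictures are saved under pics/ and viewed, about 8 in all and at most 12, crops included, and the job is handed in when it is done.

Besides the shell and the picture viewer there is one more tool, called after "Emit:" as name(argument=value, ...) on one line, values as JSON. step_arm: Moves the arm, as the interface text tells. Its arguments: {"type":"object","properties":{"motion":{"type":"array","items":{"type":"array","items":{"type":"number"}}}},"required":["motion"]}

```bash
mkdir -p pics; cat > h.py <<'E'
import numpy as np, cv2
from bench import ctrl
def grab(n):
    im,d=ctrl.camera(n); np.savez(f'pics/{n}.npz',im=im,d=d); return im,d
def pts(n,uv,d):
    i=ctrl.camera_info(n); K=np.array([[i['fx'],0,i['cx']],[0,i['fy'],i['cy']],[0,0,1]])
    uv=np.float64(uv).reshape(-1,1,2)
    r=cv2.undistortPoints(uv,K,np.float64(i['dist_coeffs'])).reshape(-1,2)
    p=np.c_[r,np.ones(len(r))]*np.reshape(d,(-1,1)); T=np.array(i['T'])
    return p@T[:3,:3].T+T[:3,3]
def cloud(n,d):
    v,u=np.mgrid[:384,:512]; P=pts(n,np.c_[u.ravel(),v.ravel()],d.ravel()).reshape(384,512,3)
    P[d==0]=np.nan; return P
E
python3 - <<'E'
from h import *
for n in('scene','top'):
    im,d=grab(n); cv2.imwrite(f'pics/{n}0.png',cv2.resize(im[:,:,::-1],(800,600),interpolation=cv2.INTER_CUBIC))
    print(n,np.array(ctrl.camera_info(n)['T']).round(3).tolist(),(d==0).mean())
o=ctrl.get_obs(); print(o)
E
```

```text
scene [[-0.137, 0.628, -0.766, 1.554], [0.99, 0.104, -0.092, 0.123], [0.022, -0.771, -0.636, 1.0], [0.0, 0.0, 0.0, 1.0]] 0.023981730143229168
top [[0.01, -0.999, 0.05, 0.485], [-1.0, -0.01, 0.005, 0.0], [-0.004, -0.05, -0.999, 1.208], [0.0, 0.0, 0.0, 1.0]] 0.0040130615234375
{'time_s': 0.1, 'q': array([-1.39631273e+00,  1.81499463e-01,  1.60790985e+00, -6.44287822e-06,
        1.35380913e+00, -2.06280899e-01]), 'dq': array([ 2.10274252e-04, -2.81494802e-03, -7.71565146e-05, -7.88517586e-04,
       -1.55217954e-03, -3.18354037e-04]), 'joint_efforts': array([-3.13632768e-05, -4.45882595e+01, -3.52238560e+01, -2.41499738e-04,
        4.19675474e-03,  4.10206133e-05]), 'eef_pos': array([ 0.21362275, -0.53330294,  0.23045496]), 'eef_rot': array([ 0.13323449,  0.69433735,  0.13438403, -0.69432352]), 'wrist_force': array([ 0.91489422, -0.23699098,  0.33735933]), 'torque': array([0.0235233 , 0.04399341, 0.00981708]), 'opening': 0.998813256170033}
```

View pics/scene0.png

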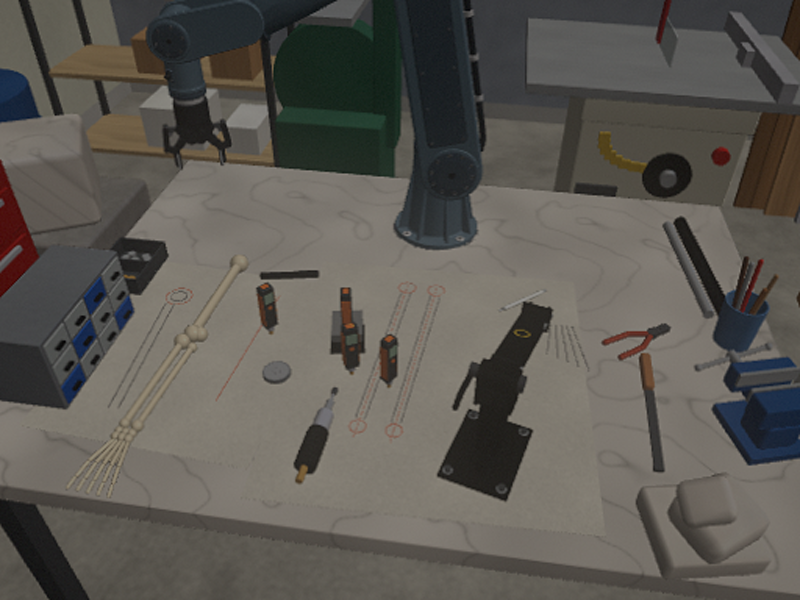

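View pics/top0.png

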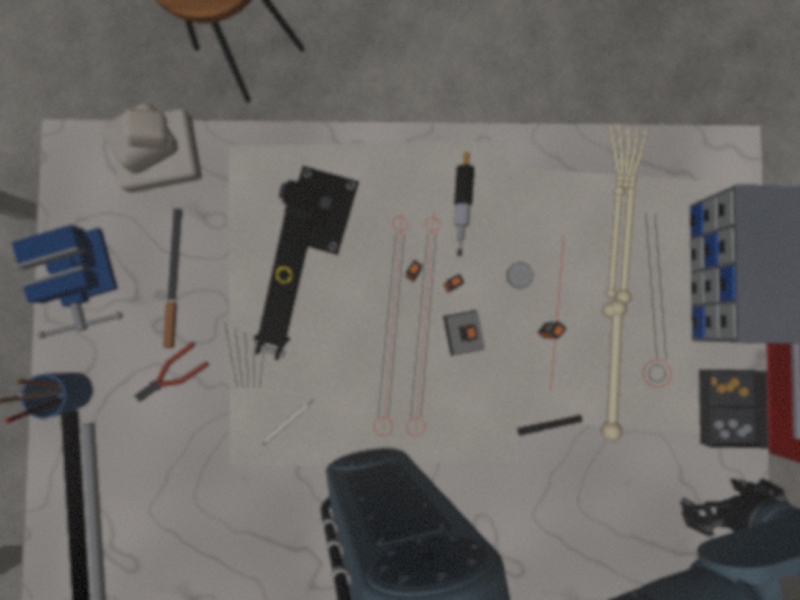

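The scene picture shows the gauge in its rest (near 346,310), three lookalikes standing free, the disc at (277,372) and the ring at (522,333). In the top view (800 px) the rest is at (464,333), its gauge at (470,333), the disc at (519,275) and the ring at (284,275).

```bash
python3 - <<'E'
from h import *
C={}
for n in('scene','top'):
    z=np.load(f'pics/{n}.npz'); C[n]=(z['im'],z['d'],cloud(n,z['d']))
for n in C:
    im,d,P=C[n]; hsv=cv2.cvtColor(im,cv2.COLOR_RGB2HSV); print('==',n)
    # bench level
    m=(P[...,0]>.3)&(P[...,0]<.7)&(abs(P[...,2])<.01)&(abs(P[...,1])<.3); print('bench z',np.nanmedian(P[m][:,2]))
    # ring
    m=((hsv[...,0]>22)&(hsv[...,0]<36)&(hsv[...,1]>110)&(P[...,1]>.05)&(P[...,1]<.4)&(P[...,2]>.03)).astype(np.uint8)
    v,u=np.nonzero(m); 
    (c,ax,a)=cv2.fitEllipse(np.c_[u,v].astype(np.float32)); print('ring px',c,ax,len(u),'P',np.nanmedian(P[m>0],0).round(4))
    # forearm plane : dark px near ring
    R=np.nanmedian(P[m>0],0)
    q=(np.linalg.norm(P-R,axis=2)<.07)&(P[...,2]>R[2]-.035)&(hsv[...,2]<60)
    Q=P[q]
    for k in range(6):
        cen=Q.mean(0); nn=np.linalg.svd(Q-cen)[2][2]; nn*=np.sign(nn[2]); e=(Q-cen)@nn; Q=Q[abs(e)<max(.003,1.5*e.std())]
    print('plane n',nn.round(4),'cen',cen.round(4),e.std(),len(Q))
    i=ctrl.camera_info(n); o=np.array(i['T'])[:3,3]; r=pts(n,[c],[1.])[0]-o; print('ring ctr',(o+r*((cen-o)@nn)/(r@nn)).round(4))
    # disc
    box=(P[...,1]>-.22)&(P[...,1]<-.04)&(P[...,0]>.45)&(P[...,0]<.75)&(P[...,2]<.03)
    m=(box&(P[...,2]>.006)).astype(np.uint8)
    nc,l,s,ce=cv2.connectedComponentsWithStats(m)
    for k in range(1,nc):
        if s[k,4]>40:
            Q=P[l==k]; print('disc?',s[k,4],ce[k].round(1),Q.mean(0).round(4),np.ptp(Q,0).round(3))
    # orange tops / gauges
    m=((hsv[...,0]<14)&(hsv[...,1]>120)&(P[...,2]>.06)&(P[...,0]>.35)&(P[...,0]<.75)&(P[...,1]>-.3)&(P[...,1]<.12)).astype(np.uint8)
    nc,l,s,ce=cv2.connectedComponentsWithStats(cv2.dilate(m,np.ones((3,3))))
    for k in range(1,nc):
        Q=P[(l==k)&(m>0)]
        if len(Q)>6: print('orange',len(Q),ce[k].round(1),np.median(Q,0).round(4),Q.max(0).round(3))
# rest from top: height ~.05, and gauge top ~.135
im,d,P=C['top']
for lo,hi in((.042,.058),(.12,.145)):
    for (u0,v0) in((297,212),):
        w=np.zeros(d.shape,bool); w[v0-22:v0+22,u0-24:u0+24]=1
        m=w&(P[...,2]>lo)&(P[...,2]<hi); Q=P[m]; rr=cv2.minAreaRect(Q[:,:2].astype(np.float32)*1000); print(lo,len(Q),Q.mean(0).round(4),rr)
v0,u0=200,285
big=np.hstack([cv2.resize(C['top'][0][185:240,270:325],(400,400),interpolation=cv2.INTER_CUBIC),cv2.resize(C['scene'][0][170:245,190:265],(400,400),interpolation=cv2.INTER_CUBIC)])
cv2.imwrite('pics/rest.png',np.clip(big[:,:,::-1]*1.6,0,255).astype(np.uint8))
E
```

```text
== scene
bench z -0.0008001841803180199
ring px (333.42047119140625, 212.88185119628906) (3.4645071029663086, 9.720368385314941) 8 P [0.5962 0.2115 0.165 ]
plane n [-0.2676  0.0968  0.9587] cen [0.6028 0.216  0.1662] 0.0010812039526527405 294
ring ctr [0.5898 0.2174 0.1624]
disc? 83 [211.8 259.3] [ 0.6992 -0.1253  0.0237] [0.098 0.021 0.017]
orange 15 [220.6 185.6] [ 0.4839 -0.1406  0.1343] [ 0.493 -0.134  0.137]
orange 94 [221.6 201.2] [ 0.5014 -0.1343  0.0944] [ 0.592 -0.101  0.133]
orange 17 [219.4 219.8] [ 0.5932 -0.1231  0.092 ] [ 0.6   -0.118  0.116]
orange 17 [248.4 216.5] [ 0.6096 -0.0293  0.1299] [ 0.618 -0.022  0.132]
orange 7 [225. 223.] [ 0.5949 -0.1053  0.0791] [ 0.6   -0.102  0.083]
orange 46 [246.4 229.7] [ 0.6221 -0.0374  0.0844] [ 0.629 -0.017  0.115]
== top
bench z 0.0008962311689612035
ring px (181.21810913085938, 175.3922576904297) (9.893863677978516, 10.30656909942627) 89 P [0.5907 0.2197 0.1642]
plane n [-0.2702  0.0675  0.9604] cen [0.5917 0.2165 0.1647] 0.0013922609531231182 530
ring ctr [0.5898 0.2194 0.164 ]
disc? 82 [294.  149.3] [ 0.6952 -0.1283  0.0248] [0.099 0.028 0.02 ]
orange 23 [265.  171.4] [ 0.6084 -0.0288  0.1323] [ 0.615 -0.023  0.135]
orange 29 [289.7 180.8] [ 0.5819 -0.1078  0.1312] [ 0.588 -0.093  0.135]
orange 27 [301.1 212.6] [ 0.4823 -0.1381  0.1367] [ 0.491 -0.132  0.14 ]
orange 11 [349.5 214.1] [ 0.4804 -0.296   0.0899] [ 0.484 -0.292  0.109]
0.042 399 [ 0.4838 -0.136   0.05  ] ((483.96380615234375, -138.04920959472656), (79.62413787841797, 65.77677917480469), 11.213053703308105)
0.12 77 [ 0.4836 -0.1373  0.1347] ((483.9129638671875, -138.03790283203125), (31.355989456176758, 21.92837142944336), 13.176556587219238)
```

View pics/rest.png

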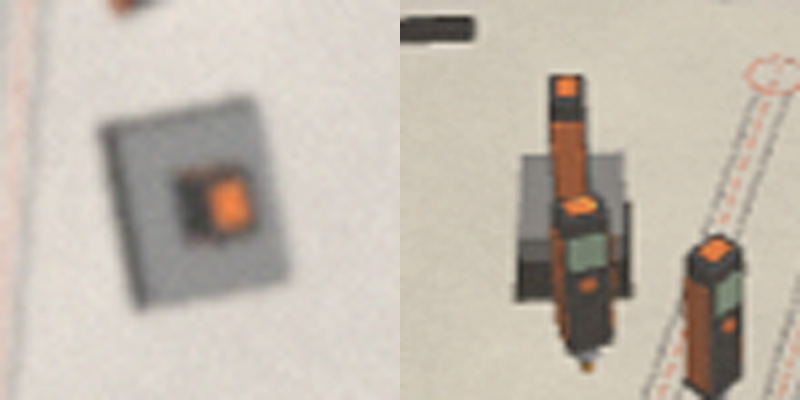

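The crop shows the rest from above at left, turned about 11° with the gauge upright in its middle. The view from the front, at right, shows a lookalike standing in front of it. Next I measure the disc and work out the first move.

```bash
cat >> h.py <<'E'
from scipy.spatial.transform import Rotation as Rn
def rot(a,yaxis):   # tool x = a, tool y near yaxis
    a=np.array(a,float);a/=np.linalg.norm(a);y=np.array(yaxis,float);y-=a*(a@y);y/=np.linalg.norm(y)
    return np.c_[a,y,np.cross(a,y)]
def cur():
    o=ctrl.get_obs();w=o['eef_rot'];return o,np.array(o['eef_pos']),Rn.from_quat([w[1],w[2],w[3],w[0]]).as_matrix()
def plan(p,R):
    o,p0,R0=cur(); print('t',round(o['time_s'],2),'pos',p0.round(4),'F',o['wrist_force'].round(2),'open',round(o['opening'],3))
    print('R cols x',R0[:,0].round(3),'y',R0[:,1].round(3))
    print('shift mm',(R0.T@(np.array(p)-p0)*1000).round(1),'turn deg',np.degrees(Rn.from_matrix(R0.T@R).as_rotvec()).round(2))
E
python3 - <<'E'
from h import *
for n,(u0,v0) in {'top':(332,176),'scene':(177,238)}.items():
    z=np.load(f'pics/{n}.npz'); im,d=z['im'],z['d']; P=cloud(n,d)
    g=im.max(2).astype(int); w=24
    sub=g[v0-w:v0+w,u0-w:u0+w].astype(np.uint8); t,m=cv2.threshold(cv2.GaussianBlur(sub,(3,3),0),0,255,cv2.THRESH_BINARY_INV+cv2.THRESH_OTSU)
    nc,l,s,ce=cv2.connectedComponentsWithStats(m); k=l[w,w]; c=ce[k]+[u0-w,v0-w]
    i=ctrl.camera_info(n);o=np.array(i['T'])[:3,3]; r=pts(n,[c],[1.])[0]-o
    print(n,t,k,s[k],c,'at z=.01',(o+r*(.01-o[2])/r[2]).round(4),'depth pts',np.nanmedian(P[v0-w:v0+w,u0-w:u0+w][l==k],0).round(4))
    if n=='top': Q=P[v0-w:v0+w,u0-w:u0+w][l==k]; print(cv2.minEnclosingCircle((Q[:,:2]*1000).astype(np.float32)))
a=np.radians(11.5)
for s in(1,-1):
    R=rot([0,0,-1],[-s*np.sin(a),s*np.cos(a),0]); plan([.484,-.138,.20],R)
E
```

```text
top 126.0 1 [ 15  15  19  19 278] [332.18705036 175.92805755] at z=.01 [ 0.6081 -0.2596  0.01  ] depth pts [ 0.6079 -0.2598  0.0095]
((609.7645874023438, -260.7638854980469), 32.87489700317383)
scene 113.0 1 [ 15  17  19  15 233] [176.74678112 238.11158798] at z=.01 [ 0.6172 -0.259   0.01  ] depth pts [ 0.6156 -0.2598  0.0077]
t 0.1 pos [ 0.2136 -0.5333  0.2305] F [ 0.91 -0.24  0.34] open 0.999
R cols x [-0.     0.002 -1.   ] y [ 0.372 -0.928 -0.002]
shift mm [  31.  -266.5 -397.9] turn deg [-1.6968e+02 -1.4000e-01 -2.0000e-02]
t 0.1 pos [ 0.2136 -0.5333  0.2305] F [ 0.91 -0.24  0.34] open 0.999
R cols x [-0.     0.002 -1.   ] y [ 0.372 -0.928 -0.002]
shift mm [  31.  -266.5 -397.9] turn deg [ 1.032e+01 -1.000e-02  9.000e-02]
```

Emit:
step_arm(motion=[[0,-33,-50,2,0,0,0],[0,-67,-100,4,0,0,0],[0,-100,-149,6,0,0,0],[0,-133,-199,8,0,0,0],[0,-167,-249,10,0,0,0],[0,-200,-299,10.3,0,0,0],[0,-233,-349,10.3,0,0,0],[0,-266,-398,10.3,0,0,0],[0,-266,-398,10.3,0,0,0],[0,-266,-398,10.3,0,0,0]])

```text
time_s: 1.35
eef_pos: [0.4841, -0.1388, 0.2309]
eef_rot: [-0.071, -0.703, -0.071, 0.704]
wrist_force: [-0.1, -0.1, 0.9]
opening: 1.001
```

```bash
python3 - <<'E'
from h import *
a=np.radians(11.5)
plan([.484,-.138,.076],rot([0,0,-1],[np.sin(a),-np.cos(a),0]))
E
```

```text
t 1.35 pos [ 0.4841 -0.1388  0.2309] F [-0.13 -0.06  0.89] open 1.001
R cols x [-0.001 -0.    -1.   ] y [ 0.201 -0.98  -0.   ]
shift mm [154.9  -0.8  -0.3] turn deg [0.08 0.05 0.01]
```

Emit:
step_arm(motion=[[40,-1,0,0,0,0,0],[90,-1,0,0,0,0,0],[130,-1,0,0,0,0,0],[150,-1,0,0,0,0,0],[155,-1,0,0,0,0,0],[155,-1,0,0,0,0,0],[155,-1,0,0,0,0,0]])

```text
time_s: 2.22
eef_pos: [0.4849, -0.1388, 0.0775]
eef_rot: [0.071, 0.704, 0.07, -0.703]
wrist_force: [0.7, 1.3, -0.2]
opening: 0.995
```

```bash
python3 - <<'E'
from h import *
a=np.radians(11.5)
plan([.484,-.138,.076],rot([0,0,-1],[np.sin(a),-np.cos(a),0]))
im,d=grab('scene'); t,_=grab('top')
b=np.hstack([cv2.resize(im[110:245,160:295],(400,400),interpolation=cv2.INTER_CUBIC),cv2.resize(t[170:250,257:337],(400,400),interpolation=cv2.INTER_CUBIC)])
cv2.imwrite('pics/pre.png',np.clip(b[:,:,::-1]*1.6,0,255).astype(np.uint8))
E
```

```text
t 2.23 pos [ 0.4849 -0.1388  0.0775] F [ 0.66  1.29 -0.21] open 0.995
R cols x [ 0.002 -0.001 -1.   ] y [ 0.199 -0.98   0.001]
shift mm [ 1.5 -1.   0.7] turn deg [-0.02 -0.09 -0.08]
```

View pics/pre.png

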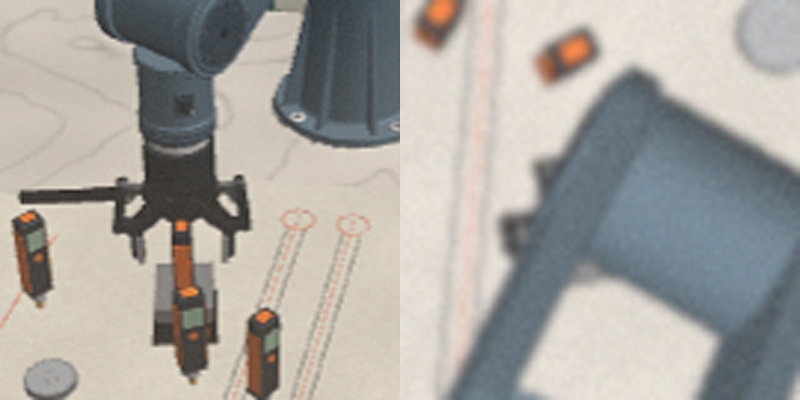

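The picture shows the open fingers straddling the gauge, which sits at about (182,240) in the left half. The jaws are clear of the rest and the lookalikes. Closing now.

Emit:
step_arm(motion=[[0,0,0,0,0,0,60],[0,0,0,0,0,0,120],[0,0,0,0,0,0,160],[0,0,0,0,0,0,180],[0,0,0,0,0,0,255],[0,0,0,0,0,0,255],[0,0,0,0,0,0,255],[0,0,0,0,0,0,255],[0,0,0,0,0,0,255]])

```text
time_s: 3.45
eef_pos: [0.4843, -0.1383, 0.0764]
eef_rot: [0.071, 0.704, 0.071, -0.703]
wrist_force: [0.0, -3.9, -1.4]
opening: 0.248
```

```bash
python3 - <<'E'
from h import *
plan([.484,-.138,.16],cur()[2])
E
```

```text
t 3.45 pos [ 0.4843 -0.1383  0.0764] F [ 0.   -3.86 -1.45] open 0.248
R cols x [ 0.    -0.001 -1.   ] y [ 0.2   -0.98   0.001]
shift mm [-83.6  -0.3   0.2] turn deg [0. 0. 0.]
```

Emit:
step_arm(motion=[[-10,0,0,0,0,0,255],[-30,0,0,0,0,0,255],[-60,0,0,0,0,0,255],[-84,0,0,0,0,0,255],[-84,0,0,0,0,0,255],[-84,0,0,0,0,0,255]])

```text
time_s: 4.2
eef_pos: [0.4833, -0.1372, 0.1591]
eef_rot: [-0.07, -0.703, -0.072, 0.704]
wrist_force: [0.1, -0.9, -0.8]
opening: 0.25
```

```bash
python3 - <<'E'
from h import *
a=np.radians(11.5)
plan([.6085,-.2597,.11],rot([0,0,-1],[np.sin(a),-np.cos(a),0]))
E
```

```text
t 4.2 pos [ 0.4833 -0.1372  0.1591] F [ 0.08 -0.85 -0.8 ] open 0.25
R cols x [-0.002  0.001 -1.   ] y [ 0.2   -0.98  -0.002]
shift mm [ 48.7 145.1 -98.2] turn deg [0.03 0.08 0.1 ]
```

Emit:
step_arm(motion=[[0,30,-20,0,0,0,255],[0,70,-48,0,0,0,255],[0,110,-75,0,0,0,255],[0,135,-92,0,0,0,255],[5,145,-98,0,0,0,255],[30,145,-98,0,0,0,255],[55,145,-98,0,0,0,255],[60,145,-98,0,0,0,255],[60,145,-98,0,0,0,255],[60,145,-98,0,0,0,255]])

```text
time_s: 5.45
eef_pos: [0.6097, -0.2607, 0.1015]
eef_rot: [0.071, 0.704, 0.071, -0.703]
wrist_force: [-1.0, -0.8, -1.1]
opening: 0.248
```

```bash
python3 - <<'E'
from h import *
a=np.radians(11.5)
plan([.6085,-.2597,.078],rot([0,0,-1],[np.sin(a),-np.cos(a),0]))
im,d=grab('scene'); 
cv2.imwrite('pics/disc.png',np.clip(cv2.resize(im[150:260,120:240],(720,660))[:600,:,::-1]*1.6,0,255).astype(np.uint8))
E
```

```text
t 5.45 pos [ 0.6097 -0.2607  0.1015] F [-0.97 -0.84 -1.09] open 0.248
R cols x [ 0.002 -0.001 -1.   ] y [ 0.2   -0.98   0.001]
shift mm [23.5 -1.2  1. ] turn deg [ 0.03 -0.07 -0.07]
```

View pics/disc.png

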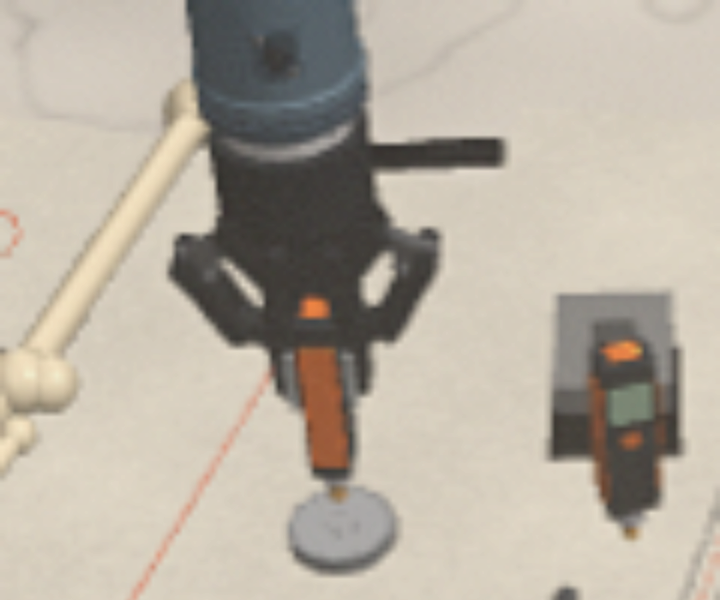

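The gauge hangs upright with its brass tip at (340,493), just above the disc, whose centre is at (343,527). Now I lower it slowly onto the disc.

Emit:
step_arm(motion=[[8,0,0,0,0,0,255],[14,0,0,0,0,0,255],[17,0,0,0,0,0,255],[19,0,0,0,0,0,255],[21,0,0,0,0,0,255],[22,0,0,0,0,0,255],[22,0,0,0,0,0,255],[22,0,0,0,0,0,255]])

```text
time_s: 6.5
eef_pos: [0.6092, -0.2605, 0.0785]
eef_rot: [0.071, 0.704, 0.071, -0.704]
wrist_force: [-2.0, 0.7, 1.5]
opening: 0.251
```

Emit:
step_arm(motion=[[1,0,0,0,0,0,255],[1,0,0,0,0,0,255],[1,0,0,0,0,0,255],[1,0,0,0,0,0,255]])

```text
time_s: 7.0
eef_pos: [0.6092, -0.2605, 0.0774]
eef_rot: [0.071, 0.704, 0.071, -0.703]
wrist_force: [-1.9, 1.1, 2.8]
opening: 0.256
```

```bash
python3 - <<'E'
from h import *
plan([.6085,-.2597,.078],cur()[2])
im,d=grab('scene')
for k in range(6): ctrl.camera('top'); print(cur()[0]['wrist_force'].round(2),cur()[1].round(4))
cv2.imwrite('pics/disc2.png',np.clip(cv2.resize(im[210:260,150:210],(720,600),interpolation=cv2.INTER_CUBIC)[:,:,::-1]*1.6,0,255).astype(np.uint8))
E
```

```text
t 7.0 pos [ 0.6092 -0.2605  0.0774] F [-1.87  1.05  2.8 ] open 0.256
R cols x [ 0. -0. -1.] y [ 0.2  -0.98  0.  ]
shift mm [-0.6 -1.   0.5] turn deg [0. 0. 0.]
[-1.9   1.34  2.96] [ 0.6092 -0.2605  0.0774]
[-1.53  1.22  2.04] [ 0.6092 -0.2605  0.0774]
[-1.21  0.67  2.3 ] [ 0.6092 -0.2606  0.0774]
[-1.32  1.79  2.89] [ 0.6092 -0.2605  0.0774]
[-1.25  0.85  2.19] [ 0.6092 -0.2606  0.0774]
[-0.3   0.91  2.77] [ 0.6092 -0.2606  0.0774]
```

View pics/disc2.png

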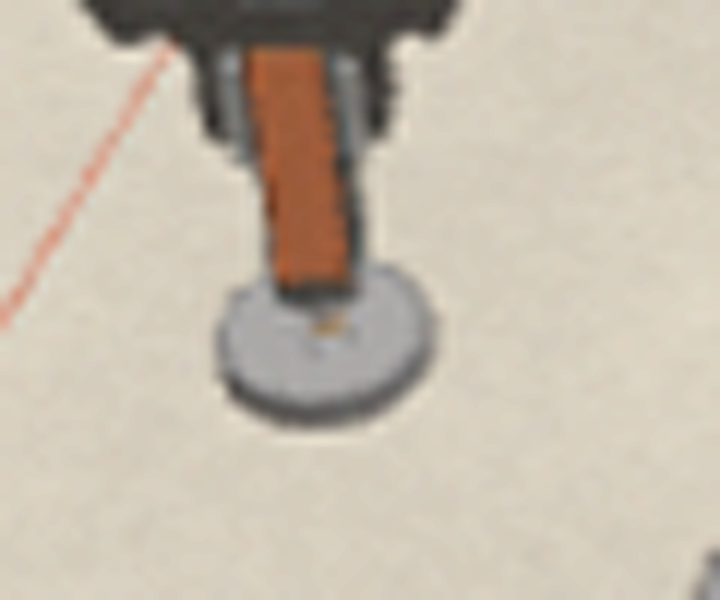

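The tip (325,325) is pressed near the middle of the disc (325,340), with about 3.6 N over the free reading, so it is roughly 3.5–4 mm in. I hold a bit longer, then lift.

Emit:
step_arm(motion=[[0,0,0,0,0,0,255],[0,0,0,0,0,0,255],[0,0,0,0,0,0,255],[0,0,0,0,0,0,255],[-5,0,0,0,0,0,255],[-30,0,0,0,0,0,255],[-85,0,0,0,0,0,255],[-145,0,0,0,0,0,255],[-210,0,0,0,0,0,255],[-210,0,0,0,0,0,255]])

```text
time_s: 8.6
eef_pos: [0.6117, -0.262, 0.2948]
eef_rot: [0.074, 0.707, 0.068, -0.7]
wrist_force: [0.1, 0.5, -1.2]
opening: 0.249
```

```bash
cat >> h.py <<'E'
RING=np.array([.5900,.2190,.1636]); N=np.array([-.27,.065,.961]); N/=np.linalg.norm(N)
A=np.radians(11.5); RR=rot(-N,[np.sin(A),-np.cos(A),0])
E
python3 - <<'E'
from h import *
print(cur()[0]['q'].round(3))
plan(RING+N*.135,RR)
E
```

```text
[-0.583  0.33   1.297  0.     1.502  0.787]
t 8.6 pos [ 0.6117 -0.262   0.2948] F [ 0.08  0.53 -1.22] open 0.249
R cols x [ 0.01  -0.007 -1.   ] y [ 0.2   -0.98   0.009]
shift mm [  -2.4 -491.5  -40.9] turn deg [ 0.92 14.15  6.22]
```

Emit:
step_arm(motion=[[0,-50,0,0,0,0,255],[0,-105,0,0,1,0.5,255],[0,-160,-5,0,3,1,255],[0,-215,-10,0,5,2,255],[0,-270,-15,0,7,3,255],[0,-325,-20,0,9,4,255],[0,-380,-27,0.5,11,5,255],[0,-435,-35,0.5,13,6,255],[0,-491,-41,0.9,14.2,6.2,255],[0,-491,-41,0.9,14.2,6.2,255]])

```text
time_s: 9.85
eef_pos: [0.5492, 0.2326, 0.2856]
eef_rot: [0.096, 0.788, 0.038, -0.608]
wrist_force: [0.9, -0.5, -2.4]
opening: 0.248
```

```bash
python3 - <<'E'
from h import *
plan(RING+N*.10,RR); print(cur()[0]['dq'].round(3))
E
```

```text
t 9.85 pos [0.5492 0.2326 0.2856] F [ 0.87 -0.47 -2.38] open 0.248
R cols x [ 0.259 -0.056 -0.964] y [ 0.176 -0.979  0.104]
shift mm [28.9  6.7 -5.4] turn deg [0.28 0.56 0.63]
[-0.077 -0.009  0.008 -0.021  0.01  -0.05 ]
```

Emit:
step_arm(motion=[[10,6,-5,0,0,0,255],[20,6,-5,0.3,0.6,0.6,255],[25,6,-5,0.3,0.6,0.6,255],[25,6,-5,0.3,0.6,0.6,255],[25,6,-5,0.3,0.6,0.6,255]])

```text
time_s: 10.48
eef_pos: [0.5638, 0.2221, 0.2653]
eef_rot: [0.095, 0.792, 0.03, -0.602]
wrist_force: [-0.4, -0.4, -0.9]
opening: 0.251
```

```bash
python3 - <<'E'
from h import *
for k in range(4): ctrl.camera('top'); print(cur()[0]['wrist_force'].round(2), (cur()[0]['wrist_force']@N).round(2))
plan(RING+N*.0674,RR)
im,d=grab('scene');P=cloud('scene',d);t,td=grab('top')
b=np.hstack([cv2.resize(im[160:235,295:370],(400,400),interpolation=cv2.INTER_CUBIC),cv2.resize(t[145:220,150:225],(400,400),interpolation=cv2.INTER_CUBIC)])
cv2.imwrite('pics/ring.png',np.clip(b[:,:,::-1]*1.8,0,255).astype(np.uint8))
E
```

```text
[ 0.44  0.05 -1.48] -1.54
[-0.26  0.87 -1.2 ] -1.02
[ 0.65 -0.38 -1.4 ] -1.54
[ 0.33  0.43 -1.06] -1.08
t 10.68 pos [0.5637 0.2225 0.2656] F [ 0.33  0.43 -1.06] open 0.248
R cols x [ 0.273 -0.066 -0.96 ] y [ 0.162 -0.98   0.114]
shift mm [37.9 -3.8  1.7] turn deg [-0.36 -0.18 -0.09]
```

View pics/ring.png

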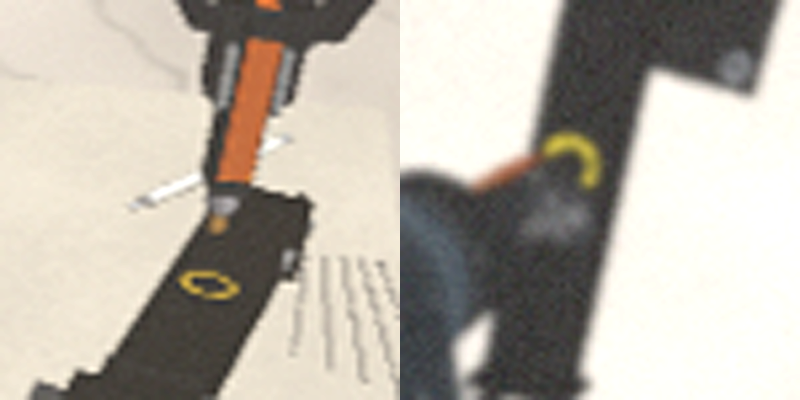

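```bash
python3 - <<'E'
from h import *
o,p,R=cur(); i=ctrl.camera_info('scene'); T=np.array(i['T']); K=np.array([[i['fx'],0,i['cx']],[0,i['fy'],i['cy']],[0,0,1]])
def proj(X):
    Xc=(X-T[:3,3])@T[:3,:3]; return cv2.projectPoints(Xc.reshape(1,1,3),np.zeros(3),np.zeros(3),K,np.float64(i['dist_coeffs']))[0].ravel()
print('pred tip end',proj(p+R[:,0]*.0714),'ring pred',proj(RING), 'px per 10mm y',proj(RING+[0,.01,0])-proj(RING))
im=np.load('pics/scene.npz')['im']; h=cv2.cvtColor(im,cv2.COLOR_RGB2HSV); m=(h[...,0]>20)&(h[...,0]<38)&(h[...,1]>90)
s=np.zeros_like(m); s[206:222,325:345]=1; v,u=np.nonzero(m&s); print('ring seen',len(u),(u.min()+u.max())/2,(v.min()+v.max())/2,cv2.fitEllipse(np.c_[u,v].astype(np.float32))[:2])
s=np.zeros_like(m); s[197:206,331:341]=1; m=(h[...,0]>8)&(h[...,0]<30)&(h[...,1]>90)&s;v,u=np.nonzero(m);print('brass',u,v)
E
```

```text
pred tip end [335.12340037 202.40097538] ring pred [334.04029509 212.68027598] px per 10mm y [3.46099403 0.37002747]
ring seen 31 333.5 213.0 ((333.7679748535156, 212.931640625), (3.963078498840332, 10.122847557067871))
brass [334 334 335 336 337 334 335 336 337 335 336] [200 201 201 201 201 202 202 202 202 203 203]
```

Tip and ring are each within 1 px of their predicted positions. I trim the lateral shift by about 1.3 mm and approach along the normal.

Emit:
step_arm(motion=[[10,-2.5,1.7,-0.3,0,0,255],[20,-2.5,1.7,-0.3,0,0,255],[26,-2.5,1.7,-0.3,0,0,255],[29,-2.5,1.7,-0.3,0,0,255],[31,-2.5,1.7,-0.3,0,0,255],[33,-2.5,1.7,-0.3,0,0,255],[34,-2.5,1.7,-0.3,0,0,255],[35,-2.5,1.7,-0.3,0,0,255],[35,-2.5,1.7,-0.3,0,0,255],[35,-2.5,1.7,-0.3,0,0,255]])

```text
time_s: 12.02
eef_pos: [0.5712, 0.2223, 0.2311]
eef_rot: [0.097, 0.792, 0.032, -0.602]
wrist_force: [-0.9, -0.4, 0.7]
opening: 0.247
```

```bash
python3 - <<'E'
from h import *
f=[]
for k in range(6): ctrl.camera('top'); f.append(cur()[0]['wrist_force'])
print(np.round(f,2),np.mean(f@N))
plan(RING+[0,-.001,0]+N*.0674,RR)
E
```

```text
[[-0.99 -1.19  1.42]
 [-0.4  -0.83  1.95]
 [-0.65  0.7   1.77]
 [-0.8  -0.58  0.99]
 [-0.23 -0.61  1.64]
 [-0.31 -0.38  0.64]] 1.4670446930655998
t 12.32 pos [0.5712 0.2223 0.2309] F [-0.31 -0.38  0.64] open 0.251
R cols x [ 0.273 -0.066 -0.96 ] y [ 0.167 -0.979  0.115]
shift mm [ 2.6 -0.3  0.1] turn deg [-0.06 -0.16 -0.1 ]
```

Emit:
step_arm(motion=[[1,0,0,0,0,0,255],[2,0,0,0,0,0,255],[2,0,0,0,0,0,255],[2,0,0,0,0,0,255],[2,0,0,0,0,0,255],[2,0,0,0,0,0,255]])

```text
time_s: 13.08
eef_pos: [0.5717, 0.2221, 0.229]
eef_rot: [0.097, 0.792, 0.032, -0.602]
wrist_force: [-0.2, -0.8, 2.3]
opening: 0.251
```

```bash
python3 - <<'E'
from h import *
f=[]
for k in range(10): ctrl.camera('top'); f.append(cur()[0]['wrist_force'])
print(np.mean(f,0).round(2),np.mean(f@N))
plan(RING+[0,-.001,0]+N*.0674,RR)
im,d=grab('scene'); t,_=grab('top')
b=np.hstack([cv2.resize(im[185:235,305:355],(400,400),interpolation=cv2.INTER_CUBIC),cv2.resize(t[145:220,150:225],(400,400),interpolation=cv2.INTER_CUBIC)])
cv2.imwrite('pics/ring2.png',np.clip(b[:,:,::-1]*1.8,0,255).astype(np.uint8))
E
```

```text
[-0.17 -0.4   2.76] 2.671539279082328
t 13.57 pos [0.5717 0.2221 0.2289] F [-0.18  0.03  2.68] open 0.249
R cols x [ 0.273 -0.066 -0.96 ] y [ 0.167 -0.979  0.115]
shift mm [ 0.5 -0.3  0. ] turn deg [-0.06 -0.15 -0.1 ]
```

View pics/ring2.png

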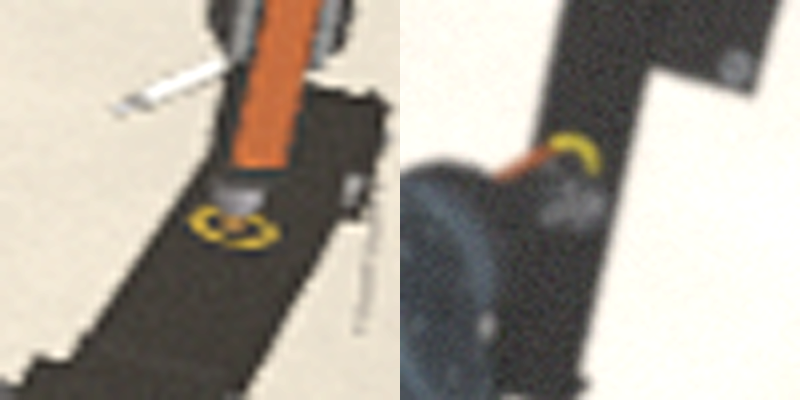

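The tip sits at (235,225) and the ring's centre is at about (234,228), so it is centred. The push is about 4.0 N over the free reading, so the tip is about 4 mm in. The tool is square to the fitted face within 0.2°.

```bash
python3 -c "
from bench import ctrl
print(ctrl.hand_in())"
```

```text
the job is handed in; nothing more can be done
None
```

I lifted the gauge from its rest, zeroed it on the steel disc, and handed the job in with the gauge gripped and pressed in the yellow ring. No verdict was reported.

- **Zeroing:** I held the gauge upright on the disc for over a second with about 3.6 N, which puts the tip roughly 3.5–4 mm in. The tip was about 5 mm or less from the middle of the disc.
- **Ring press:** The last checks showed about 4.0 N along the normal, so the tip is about 4 mm in. The tip looked centred in the ring within about 1–2 mm, and the tool was within 0.2° of the fitted face normal.
- **Time:** The last reading before hand-in was 13.6 s, against the 51 s limit.
- **Small disagreements:** The two cameras differed by about 2 mm on the ring's position, and their face normals differed by about 2°. Spring travel comes from force and height, not from a direct reading; at the first touch on the ring, force gave 2.1 mm and position 1.4 mm.
- **Not checked:** I did not re-measure whether the disc, the forearm or the other things on the bench had shifted. I saw no sign of movement in the pictures I viewed.

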